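# Hang the strainer holder on the draining rail and drain the tea strainer over the bowl

### The job

Put the tea strainer to drain: hook the wire strainer holder onto the rack's hanging rail through the opening beside the keeper bar, and slide it along under the keeper bar until its ring is centred over the steel drip bowl. Then set the tea strainer upright in the ring with its rim resting fully on the ring, let go, and leave the bowl and the other things on the worktop where they stand.

Things in the scene. Friction and masses are not known exactly. Their poses are not given: they have to be found in the camera images.
- rack: steel draining rack fixed to the worktop. Origin on the worktop under the middle of the hanging rail; y runs along the rail, z up, -x is its front, facing the robot. Posts 16 mm thick at y = -200 (244 mm high) and +200 mm (218 mm high); feet along x from -105 to +65 mm, 13 mm high. Rest bar, on which the hung holder's back legs lean: 10 mm round, axis at x = -8, z = 95 mm
- rail_mid (a point): point on the hanging rail's axis half way between the posts; axes as the rack's. The rail is a 14 mm round bar along y, its axis 205 mm above the worktop
- rail_gap (a point): point on the hanging rail's axis in the middle of its open part, 128 mm towards +y of rail_mid; axes as the rack's. Nothing is above the rail from 52 mm on the -y side of this point to 57 mm on its +y side: the only place where hooks can be lowered onto the rail
- keeper_end (a point): upturned free end of the keeper bar, 76 mm towards +y of rail_mid at the tip. The keeper bar is an 8 mm round bar straight above the rail, axis 232 mm above the worktop, running from here to the -y post; it stops hooks from being put on or lifted off the rail there, while they slide along under it
- holder: strainer holder of 6 mm steel wire, loose, 0.26 kg, standing on two runners; 100 mm wide (y), from x = -43 to +107 mm, 192 mm high. Origin on its underside below the ring's centre, z up, +x to its back, where the hooks are. To hang it, hold its axes parallel to the rack's; hung, it is upright, its origin 86 mm in front (rack's -x) of the rail's axis and 62 mm above the worktop
- holder_ring (a point): centre of the holder's flat ring, level with the ring's top (73 mm above the holder's underside); axes as the holder's. Ring 5 mm thick, opening 73 mm, outer diameter 86 mm. Behind it (+x) the holder's black grip begins 41 mm from this point and reaches 119 mm above it; the space above the ring to the front and sides is free
- holder_grip (a point): in the holder's upright black grip, from which it is carried, 18 mm below the grip's top; axes as the holder's. The grip is 30 mm (x) by 12 mm (y) by 56 mm high, 56 mm behind the ring's centre and 28 mm in front of the hooks' middle; free on all sides
- holder_hook (a point): midway between the two hooks (64 mm apart along y), at the inside of their crowns (151 mm above the underside), which rest on the rail's top; axes as the holder's. Crowns: 11 mm inner radius, open downward; wire top 6 mm above this point (9 mm of play under the keeper bar when hung); prongs 14 to 19 mm behind it reach 38 mm below it, back legs are 14 mm in front
- strainer: steel tea strainer basket with an upright bow handle, loose, 0.09 kg, 138 mm high; origin at the centre of its underside, z up. Base 56 mm wide, widening to 64 mm at z = 55 mm; rim 82 mm wide, its top at z = 61 mm, its underside sloping up outward from z = 55 to 60 mm. The bow stands across the rim along y, at x = 0. Seated in the ring, the origin lies 58 mm below the ring's top
- strainer_grip (a point): middle of the black grip on top of the strainer's bow handle, 129 mm above the strainer's underside; axes as the strainer's. The grip is 12 mm thick (x), 40 mm long (y) and 18 mm high
- bowl: steel drip bowl, loose, 0.4 kg, 116 mm wide, 38 mm high, on the worktop in front of the rail, below the holder's path; origin at the centre of its underside
- tea_tin: green and grey tea tin, 74 mm wide, 92 mm high; bystander
- cap_grey: grey bottle cap, 69 mm wide, 24 mm high; bystander
- ball_valve: brass ball valve with red lever, 115 mm long; bystander
- ptfe_tape: roll of white tape lying flat, 52 mm wide; bystander
- teaspoon: teaspoon, 132 mm long, lying at the back; bystander

How it is judged:
By the outcome, as a careful person would: the job done as asked, in the order asked, and still so for the second after the job is handed in, with the robot touching nothing.
It also fails if it takes over 64 s, if anything falls off the work surface, if the arm or the gripper's body presses on something with over 40 N, if the wrist force passes 120 N, or if a joint passes its speed limit or range.

### The arm

A 6-joint arm with a two-finger parallel gripper is mounted at the origin on a cart in front of the work surface, level with it; the furniture and walls round the work are solid. World frame = base frame: x ahead of the robot, y to its left, z up, the work surface at z = 0. Lengths are in m, angles in degrees, forces in N, time in s.
With the tool pointing down it reaches from about 0.425 to 1.125 m from the base axis. Payload 14.9 kg.
Tool frame: the origin (TCP) lies midway between the tips of the shut fingers; the grasp point (between the pads) lies 19 mm behind it; x points along the fingers, y is the direction in which the jaws open and shut, and the axes are right-handed (so a half turn about x gives the same grasp; the last joint's range is limited). The gripper opens to 91 mm and grips with 3 to 60 N. Pads are 32 mm wide; open, the fingers measure 118 mm over their backs; the gripper's body (76 mm by 178 mm) begins 60 mm behind the grasp point.
Start: joints at [65.816, 21.709, 99.362, -0, 58.929, -1.908], TCP at [0.265, 0.648, 0.214] pointing down, gripper open.
Joint ranges: [-158.91, 158.91], [-42.39, 125.64], [0.06, 152.35], [-60.88, 240.88], [17.5, 164.5], [-176.32, 176.32]. Speed limits (degrees/s): [108.29, 108.29, 136.94, 180, 180, 180].

### API

Orientations are given as [roll, pitch, yaw] about the fixed x, y, z axes, in that order (R = Rz(yaw) Ry(pitch) Rx(roll)).
In Python, from station import env, effector, planner, eyes, ticket, sensors gives the robot as it stands. Calls block until the motion is done:
- env.reach(position, orientation): joint-space move of the TCP to a pose.
- env.move_straight(position, rot=None, rate=0.15, force_limit=None): straight line of the TCP; rot=None keeps the orientation; rate is the mean speed in m/s. With force_limit (N) it stops when the force on the tool has changed by that much, and returns True; else False.
- env.move_joints(angles): joint-space move.
- effector.set_gripper(opening, squeeze=None): opening from 0.0 (shut) to 1.0 (fully open); squeeze is the grip in N (None keeps the last); returns when the fingers have stopped.
- env.hold(seconds).
- planner.inverse_kinematics(position, orientation): joint angles nearest the present ones, or None.
- eyes.capture(name): name is "scene" or "top" or "wrist"; returns the picture (400x640x3 uint8, red, green, blue); there is no depth.
- eyes.camera_params(name): a dict with "camera_matrix" (3x3 intrinsics, pixels), "camera_from_world" (4x4, takes a point from world to camera coordinates); the wrist camera has in their place "mount" (4x4, takes a point from camera to tool coordinates, whose origin is the TCP and whose axes are the tool frame's). Camera axes: x right, y up, looking along -z (the intrinsics and any distortion apply to the point x, -y, -z); pixel columns grow to the right and rows downward; lengths in m; the calibration is good to about 2 mm. A picture is of the moment at which its call begins: read the wrist's pose just before it. camera_params takes no time and is no camera call.
A pose or a line that the arm cannot do raises env.IKError and nothing moves.
- ticket.sign_off(): hands the job in, once; it reports no verdict.
Readings, each from a call of its own:
- sensors.read_time_s(): time.
- sensors.read_joint_positions(): joint angles.
- sensors.read_joint_vel(): joint speeds.
- sensors.read_joint_efforts(): joint torques, N m.
- sensors.read_tool_pos(): TCP position.
- sensors.read_ee_rot(): TCP orientation.
- sensors.read_force(): force on the tool from outside, world axes, zero at the start.
- sensors.read_moment(): the same for the moment, N m.
- sensors.read_gripper_width(): opening from 0.0 (shut) to 1.0 (fully open).
Only numpy, scipy, OpenCV 4.12 (cv2) and the standard library are available. Lean on these libraries where they do the work, as an engineer would, in place of code of your own. Each camera call takes 0.05 s, during which the arm holds its last target.

## Working session

There is one attempt and no reset: what is moved stays moved. The work goes in short steps, each a Python script; the robot and the scene stay as the last script left them, time stands still between calls to the robot, and variables do not carry over. Pictures are saved under pics/ and viewed, and the job is handed in when it is done.

```bash
ls; mkdir -p pics; python3 - <<'E'
from station import env, effector, planner, eyes, ticket, sensors
import cv2, numpy as np
np.set_printoptions(precision=4,suppress=True)
for n in ["scene","top","wrist"]:
    im=eyes.capture(n); cv2.imwrite(f"pics/{n}0.png",im[:,:,::-1])
    print(n,eyes.camera_params(n))
print(sensors.read_time_s(),sensors.read_tool_pos(),sensors.read_ee_rot(),sensors.read_force())
E
```

```text
pics
scene {'camera_matrix': array([[424.869 ,   0.    , 322.1585],
       [  0.    , 424.869 , 198.8407],
       [  0.    ,   0.    ,   1.    ]]), 'camera_from_world': array([[ 0.6434, -0.7655, -0.0057, -0.3458],
       [ 0.5718,  0.4756,  0.6684, -0.4134],
       [-0.509 , -0.4333,  0.7438, -1.1935],
       [ 0.    ,  0.    ,  0.    ,  1.    ]])}
top {'camera_matrix': array([[517.1015,   0.    , 321.5837],
       [  0.    , 517.1015, 195.5728],
       [  0.    ,   0.    ,   1.    ]]), 'camera_from_world': array([[ 0.0094, -0.9999,  0.0048, -0.0063],
       [ 0.9946,  0.0099,  0.1037, -0.5605],
       [-0.1037,  0.0038,  0.9946, -1.7821],
       [ 0.    ,  0.    ,  0.    ,  1.    ]])}
wrist {'camera_matrix': array([[334.6799,   0.    , 325.8071],
       [  0.    , 334.6799, 193.1547],
       [  0.    ,   0.    ,   1.    ]]), 'mount': array([[ 0.0004,  0.2834, -0.959 , -0.1709],
       [ 1.    ,  0.0003,  0.0005, -0.0006],
       [ 0.0004, -0.959 , -0.2834, -0.0802],
       [ 0.    ,  0.    ,  0.    ,  1.    ]])}
0.15 [0.2652 0.6475 0.2134] [ -94.4601   89.9532 -116.7389] [ 0.1256  1.3472 -0.117 ]
```

View pics/scene0.png

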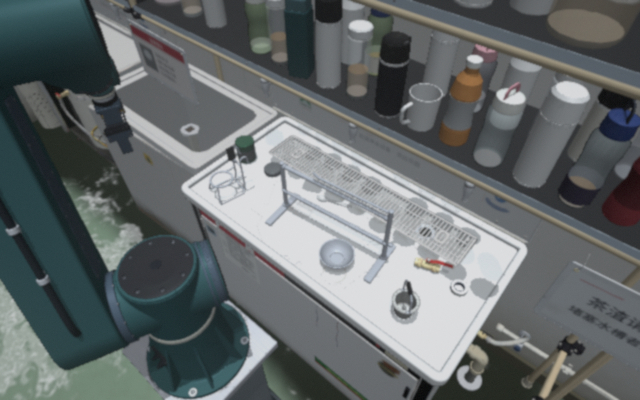

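View pics/top0.png

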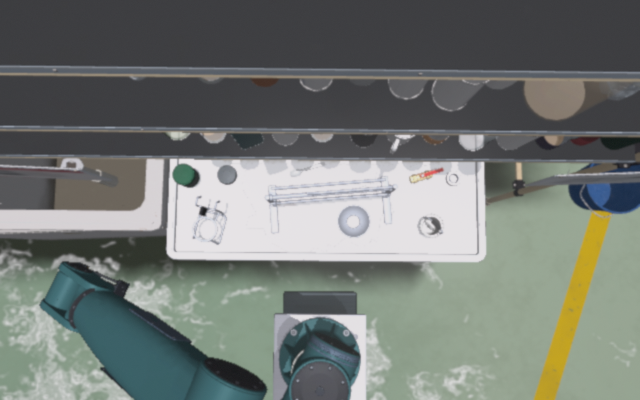

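View pics/wrist0.png

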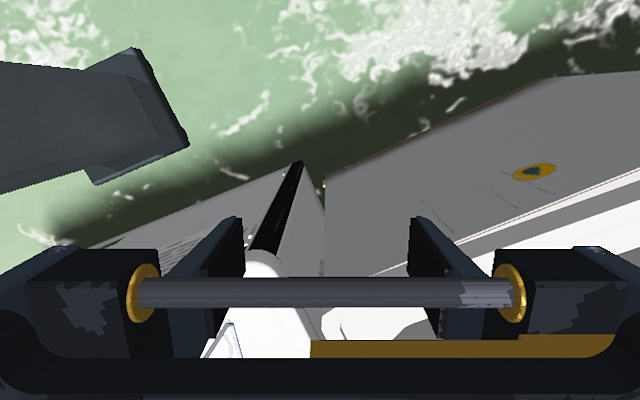

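The scene view shows the holder at about (228,182), the bowl at (337,255), the strainer at (405,302), and the rack between them. The top view shows the holder at (209,222), the bowl at (353,221) and the strainer at (430,226). I'll enlarge both.

```bash
python3 - <<'E'
import cv2
t=cv2.imread("pics/top0.png"); s=cv2.imread("pics/scene0.png")
cv2.imwrite("pics/t_a.png",cv2.resize(t[160:260,165:325],None,fx=5,fy=5,interpolation=cv2.INTER_CUBIC))
cv2.imwrite("pics/t_b.png",cv2.resize(t[160:260,320:480],None,fx=5,fy=5,interpolation=cv2.INTER_CUBIC))
cv2.imwrite("pics/s_a.png",cv2.resize(s[125:235,190:350],None,fx=5,fy=5,interpolation=cv2.INTER_CUBIC))
cv2.imwrite("pics/s_b.png",cv2.resize(s[200:320,310:470],None,fx=5,fy=5,interpolation=cv2.INTER_CUBIC))
E
```

```text
(no output)
```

View pics/t_a.png

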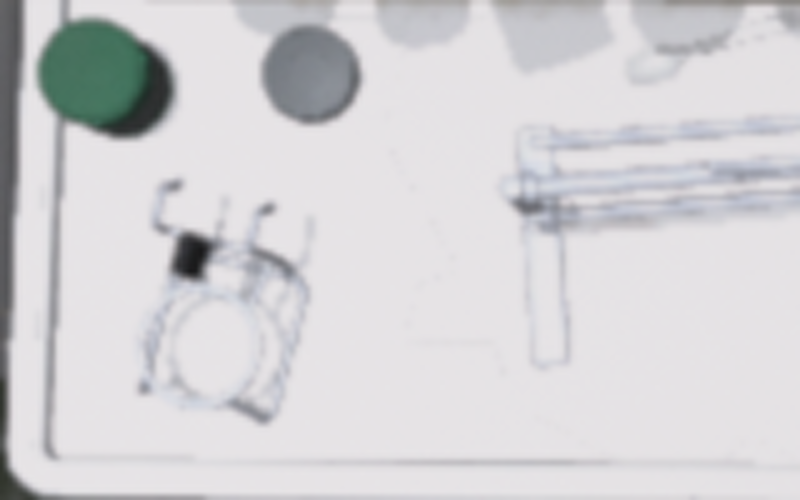

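View pics/t_b.png

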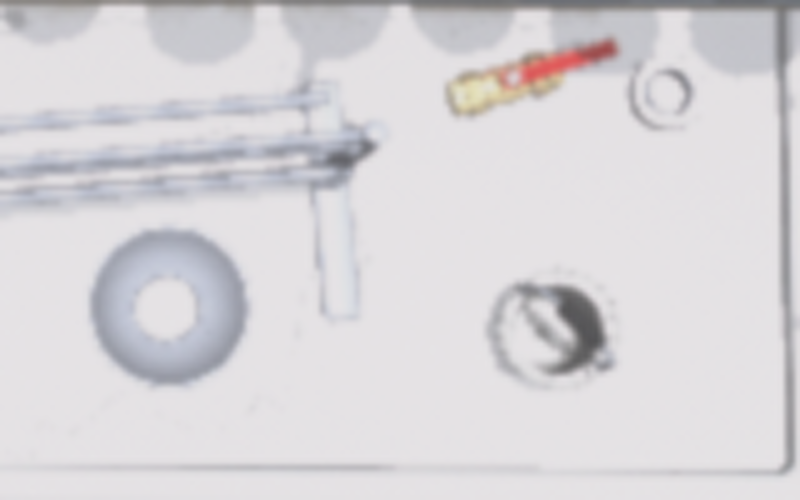

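View pics/s_a.png

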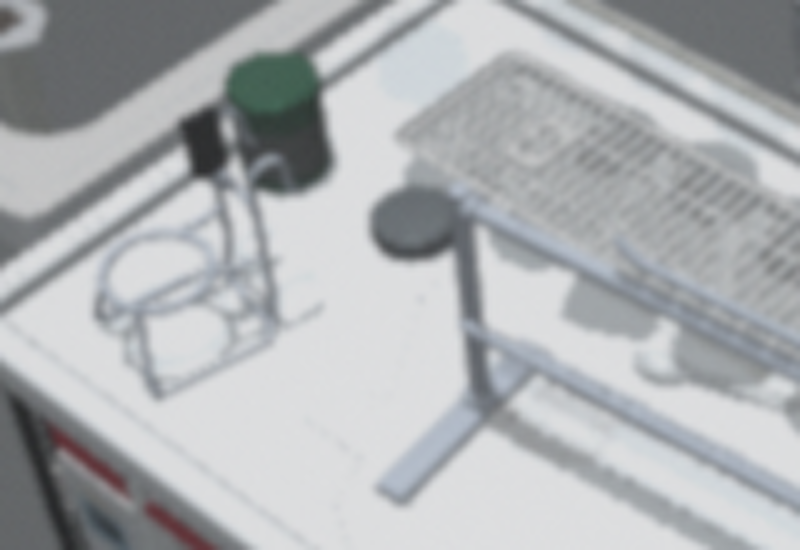

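View pics/s_b.png

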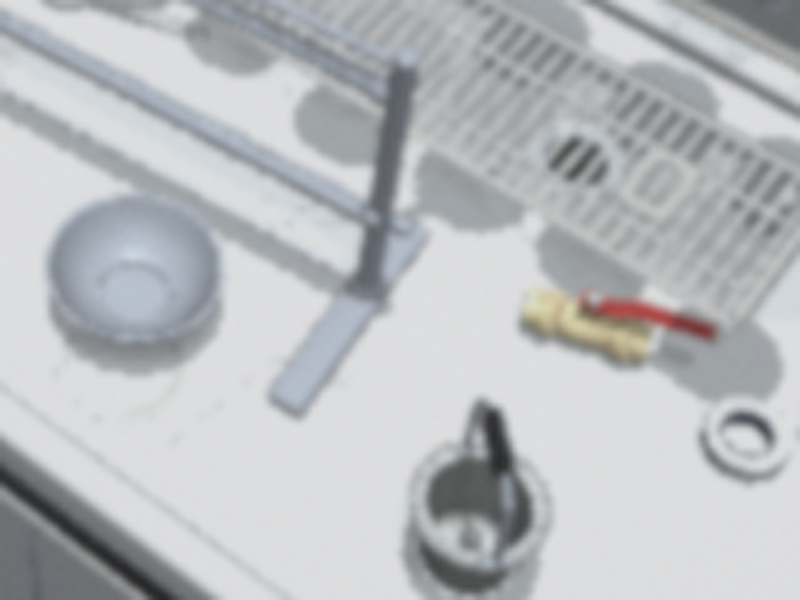

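Top crops show the following:
- **Holder:** ring at about (220,345) and grip at (190,257) in crop a, so it is turned about 20–25°.
- **Rack:** rail from about (510,185) in crop a to (375,135) in crop b.
- **Bowl:** (169,306) in crop b.
- **Strainer:** (550,332) in crop b, with its bow running diagonally.

I'll turn these into rough coordinates.

```bash
cat > h.py <<'E'
from station import env, effector, planner, eyes, ticket, sensors
import cv2, numpy as np
from scipy.spatial.transform import Rotation as Ro
np.set_printoptions(precision=4,suppress=True)
def wristpose():
    T=np.eye(4); T[:3,:3]=Ro.from_euler('xyz',sensors.read_ee_rot(),degrees=True).as_matrix(); T[:3,3]=sensors.read_tool_pos(); return T
def shot(name,save):
    P=eyes.camera_params(name)
    if name=="wrist": M=wristpose()@P["mount"]
    else: M=np.linalg.inv(P["camera_from_world"])
    im=eyes.capture(name); cv2.imwrite(f"pics/{save}.png",im[:,:,::-1]); np.savez(f"pics/{save}.npz",K=P["camera_matrix"],M=M)
    return im
def ray(save,px):
    d=np.load(f"pics/{save}.npz"); K,M=d["K"],d["M"]
    v=np.array([(px[0]-K[0,2])/K[0,0],-(px[1]-K[1,2])/K[1,1],-1.])
    return M[:3,3],M[:3,:3]@v
def onz(save,px,z):
    o,v=ray(save,px); return o+v*(z-o[2])/v[2]
def proj(save,p):
    d=np.load(f"pics/{save}.npz"); K,M=d["K"],d["M"]
    c=np.linalg.inv(M)@np.append(p,1); return np.array([K[0,0]*c[0]/-c[2]+K[0,2],K[1,1]*c[1]/c[2]+K[1,2]])
def tri(a,pa,b,pb):
    o1,v1=ray(a,pa);o2,v2=ray(b,pb)
    A=np.stack([v1,-v2],1);s=np.linalg.lstsq(A,o2-o1,rcond=None)[0]
    q1,q2=o1+v1*s[0],o2+v2*s[1]; return (q1+q2)/2,np.linalg.norm(q1-q2)
E
python3 - <<'E'
from h import *
for n in ["scene","top"]:
    P=eyes.camera_params(n); np.savez(f"pics/{n}0.npz",K=P["camera_matrix"],M=np.linalg.inv(P["camera_from_world"]))
a=lambda x,y:(165+x/5,160+y/5); b=lambda x,y:(320+x/5,160+y/5)
for n,p,z in [("ring",a(220,345),.073),("grip",a(190,257),.192),("railL",a(510,185),.205),("railR",b(375,135),.205),("bowl",b(169,306),.038),("str",b(550,332),.061),
 ("footL",a(550,365),.013),("footR",b(340,318),.013),("tin",a(92,72),.092)]:
    print(n,onz("top0",p,z))
for x,yw in [((.45,.30,.3),0),((.55,.2,.35),0),((.5,-.2,.3),0)]:
    print(planner.inverse_kinematics(x,[0,90,yw]))
E
```

```text
ring [0.4382 0.38   0.073 ]
grip [0.4894 0.3754 0.192 ]
railL [0.536  0.1721 0.205 ]
railR [ 0.5718 -0.2326  0.205 ]
bowl [ 0.4714 -0.1134  0.038 ]
str [ 0.4548 -0.3729  0.061 ]
footL [0.4287 0.1611 0.013 ]
footR [ 0.4655 -0.2354  0.013 ]
tin [0.6215 0.4685 0.092 ]
[ 31.2209   1.514  114.2681  -0.      64.2178 -58.7791]
[ 17.7014   3.4456 106.9374  -0.      69.617  -72.2986]
[ -24.2812    1.2761  114.5121    0.       64.2118 -114.2812]
```

```bash
python3 - <<'E'
from h import *
env.reach((.53,.27,.34),[0,90,0])
shot("wrist","w1"); print(sensors.read_time_s(),sensors.read_tool_pos(),sensors.read_force())
E
```

```text
1.9417 [0.5297 0.2706 0.3397] [-0.4085  0.6904 -0.7198]
```

View pics/w1.png

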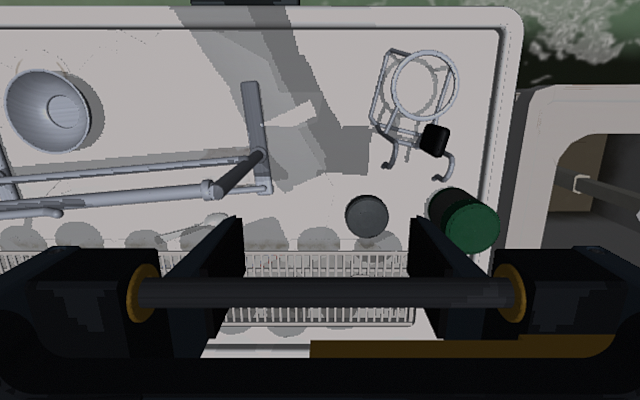

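The view shows the holder ring at (426,86), the grip at (434,138) and hooks at (387,160) and (447,170). It also shows the bowl rim at (47,110), the rail from (0,210) to the post at (210,188), and the keeper end at (60,212). I'll zoom in.

```bash
python3 - <<'E'
import cv2
t=cv2.imread("pics/w1.png")
cv2.imwrite("pics/w1a.png",cv2.resize(t[40:190,360:480],None,fx=4,fy=4,interpolation=cv2.INTER_CUBIC))
cv2.imwrite("pics/w1b.png",cv2.resize(t[60:225,0:280],None,fx=2.85,fy=2.85,interpolation=cv2.INTER_CUBIC))
E
```

```text
(no output)
```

View pics/w1a.png

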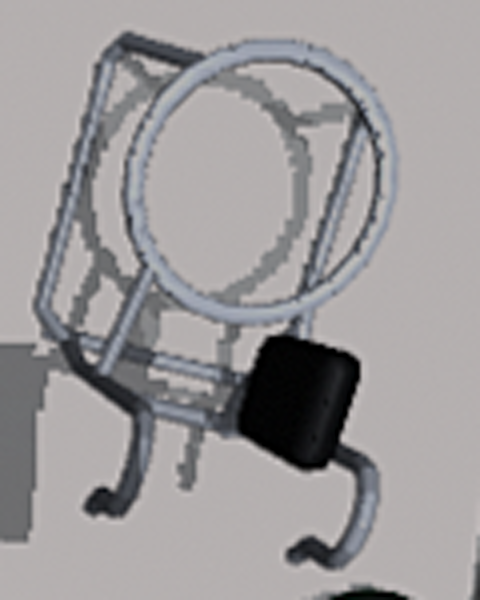

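View pics/w1b.png

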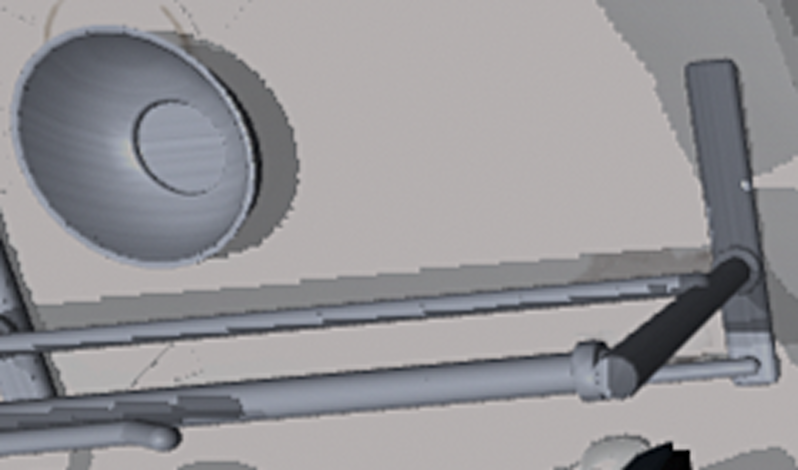

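```bash
python3 - <<'E'
from h import *
A=lambda x,y:(360+x/4-.4,40+y/4-.4); B=lambda x,y:(x/2.85-.3,60+y/2.85-.3)
r=onz("w1",A(262,182),.072); print("ring",r)
t1=onz("w1",A(97,503),.113);t2=onz("w1",A(297,550),.113); print("tips",t1,t2,np.linalg.norm(t2-t1)); d=t2-t1; print("yaw tips",np.degrees(np.arctan2(-d[0],d[1])))
u1=onz("w1",A(120,514),.125);u2=onz("w1",A(330,566),.125);d=u2-u1;print(u1,u2,"yaw",np.degrees(np.arctan2(-d[0],d[1])),np.linalg.norm(d))
m=(t1+t2)/2; e=m-r; print("ring->tips",e,np.linalg.norm(e[:2]),"yaw",np.degrees(np.arctan2(e[1],e[0])))
im=cv2.imread("pics/w1.png"); g=(im.max(2)<45).astype(np.uint8); g[:, :410]=0; g[:,460:]=0; g[:115]=0; g[160:]=0
c=max(cv2.findContours(g,0,2)[0],key=cv2.contourArea)[:,0]
print("black hull",cv2.approxPolyDP(c,1.5,True)[:,0].tolist())
for yaw in [-20,-22,-24,-26,-28]:
  R=Ro.from_euler('z',yaw,degrees=True).as_matrix()
  o=r-[0,0,.072]
  pts=[R@np.array([.056+sx*.015,sy*.006,z])+o for z in (.192,.136) for sx,sy in((-1,-1),(-1,1),(1,1),(1,-1))]
  print(yaw,np.round([proj("w1",p) for p in pts],1).tolist())
# rack
print("bowl rim")
for p in [(-1,-1)]:
  bx=[onz("w1",B(*q),.038) for q in [(14,130),(135,26),(257,150),(150,266),(60,220),(215,65)]]
  bx=np.array(bx); M=np.c_[2*bx[:,:2],np.ones(len(bx))]; s=np.linalg.lstsq(M,(bx[:,:2]**2).sum(1),rcond=None)[0]; print(s[:2],np.sqrt(s[2]+s[0]**2+s[1]**2))
# rail axis edges at z .205 (axis midpoints)
for q in [(575,371),(250,398)]: print("rail",onz("w1",B(*q),.205))
print("keeper tip",[onz("w1",B(170,437),z) for z in(.232,.24)])
print("keeper",onz("w1",B(20,443),.232))
print("post top",onz("w1",B(622,375),.218))
print("rest",[onz("w1",B(*q),.095) for q in [(700,282),(100,333)]])
f=[onz("w1",B(*q),.013) for q in [(688,65),(735,63)]]; print("foot",f)
print("foot back",onz("w1",B(755,380),.013))
E
```

```text
ring [0.4382 0.3936 0.072 ]
tips [0.5316 0.3399 0.113 ] [0.5462 0.4016 0.113 ] 0.0634729670247543
yaw tips -13.297194100761303
[0.5324 0.3447 0.125 ] [0.5481 0.4079 0.125 ] yaw -13.99073271800057 0.06517137077585071
ring->tips [ 0.1007 -0.0228  0.041 ] 0.1032474315202359 yaw -12.751057022155814
black hull [[427, 124], [421, 134], [419, 147], [434, 156], [442, 154], [448, 156], [444, 153], [444, 147], [449, 130], [433, 124]]
-20 [[437.3, 122.7], [448.9, 127.1], [435.2, 156.9], [423.8, 152.6], [420.9, 118.5], [430.9, 122.3], [419.5, 147.9], [409.8, 144.3]]
-22 [[436.0, 121.9], [447.4, 126.8], [432.7, 156.2], [421.5, 151.5], [419.8, 117.9], [429.7, 122.1], [417.5, 147.3], [407.8, 143.3]]
-24 [[434.7, 121.1], [445.9, 126.4], [430.3, 155.4], [419.3, 150.3], [418.8, 117.2], [428.4, 121.7], [415.4, 146.6], [405.9, 142.3]]
-26 [[433.5, 120.2], [444.5, 125.9], [428.0, 154.5], [417.2, 149.0], [417.7, 116.4], [427.2, 121.3], [413.4, 145.9], [404.1, 141.2]]
-28 [[432.3, 119.3], [443.1, 125.4], [425.7, 153.5], [415.1, 147.6], [416.7, 115.6], [426.0, 120.9], [411.4, 145.0], [402.2, 140.0]]
bowl rim
[ 0.4721 -0.112 ] 0.05777858434511408
rail [0.5363 0.1517 0.205 ]
rail [0.5457 0.0414 0.205 ]
keeper tip [array([0.5499, 0.0342, 0.232 ]), array([0.547, 0.041, 0.24 ])]
keeper [ 0.5519 -0.0128  0.232 ]
post top [0.5339 0.1716 0.218 ]
rest [array([0.5267, 0.1685, 0.095 ]), array([ 0.5499, -0.1019,  0.095 ])]
foot [array([0.4332, 0.15  , 0.013 ]), array([0.4322, 0.1733, 0.013 ])]
foot back [0.5959 0.1748 0.013 ]
```

Summary of what I measured:
- **Holder:** yaw about -13.3°. Hook tips are 63.5 mm apart against 64 mm nominal, so this is trustworthy.
- **Rack:** yaw about 4.9°, rail midpoint at (0.5505, -0.0277).
- **Bowl:** (0.472, -0.112), which is rack x = -85, y = -77 mm.

I'll check the black grip's projection at that yaw, then grasp the holder.

```bash
python3 - <<'E'
from h import *
yaw=-13.3; R=Ro.from_euler('z',yaw,degrees=True).as_matrix()
g=np.array([.4942,.381,0])
print(np.round([proj("w1",g+R@np.array([sx*.015,sy*.006,z])) for z in (.192,.136) for sx,sy in((-1,-1),(-1,1),(1,1),(1,-1))],1).tolist())
effector.set_gripper(.36)
env.reach((g[0],g[1],.25),[0,90,yaw])
shot("wrist","w2"); print(sensors.read_time_s())
E
```

```text
[[441.9, 126.5], [454.1, 129.5], [443.6, 160.2], [431.8, 157.4], [425.0, 121.8], [435.4, 124.4], [426.9, 150.8], [416.7, 148.4]]
3.625
```

View pics/w2.png

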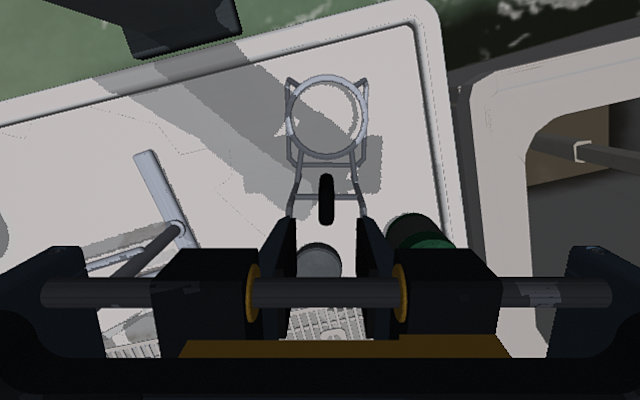

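The holder is aligned in yaw and centred, with the ring at column 326.5 and the grip at column 326, rows 173–226. I'll check the x position from those rows.

```bash
python3 - <<'E'
from h import *
yaw=-13.3; R=Ro.from_euler('z',yaw,degrees=True).as_matrix()
g=np.array([.4942,.381,0])
for x,z in [(-.015,.136),(-.015,.192),(.015,.192)]: print(x,z,proj("w2",g+R@np.array([x,0,z])))
im=cv2.imread("pics/w2.png"); col=im[160:240,322:331].max(2).mean(1); print([160+i for i in range(80) if col[i]<60])
print("ring",proj("w2",g+R@np.array([-.056,0,.073])))
rr=im[60:170,322:331].max(2).mean(1).astype(int); print(rr.tolist())
E
```

```text
-0.015 0.136 [326.8216 171.7849]
-0.015 0.192 [327.0184 189.2644]
0.015 0.192 [326.9205 228.3835]
[174, 175, 176, 177, 178, 179, 180, 181, 182, 183, 184, 185, 186, 187, 188, 189, 190, 191, 192, 193, 194, 195, 196, 197, 198, 199, 200, 201, 202, 203, 204, 205, 206, 207, 208, 209, 210, 211, 212, 213, 214, 215, 216, 217, 218, 219, 220, 221, 222, 223, 224]
ring [326.7569 118.7087]
[191, 192, 192, 192, 192, 192, 192, 192, 192, 192, 192, 192, 195, 186, 145, 150, 181, 182, 182, 178, 133, 80, 131, 125, 136, 172, 192, 193, 192, 192, 192, 192, 192, 192, 192, 192, 192, 192, 192, 192, 192, 192, 192, 192, 192, 192, 192, 192, 192, 192, 192, 193, 193, 187, 174, 177, 173, 157, 141, 128, 125, 125, 125, 125, 125, 125, 125, 125, 125, 125, 125, 126, 125, 125, 125, 125, 125, 125, 125, 125, 125, 126, 125, 125, 125, 125, 125, 125, 124, 124, 124, 126, 123, 97, 77, 105, 101, 95, 88, 94, 122, 119, 81, 77, 95, 98, 83, 103, 129, 125]
```

```bash
python3 - <<'E'
from h import *
g=(.4927,.3813)
env.move_straight((g[0],g[1],.161),rate=.12)
effector.set_gripper(0.0,squeeze=40)
print(sensors.read_gripper_width(),sensors.read_tool_pos(),sensors.read_ee_rot(),sensors.read_force())
env.move_straight((g[0],g[1],.30),rate=.15)
print(sensors.read_gripper_width(),sensors.read_force(),sensors.read_time_s())
shot("wrist","w3")
E
```

```text
0.12732528108372174 [0.4929 0.3815 0.1615] [48.1729 89.9601 34.8802] [-0.0349 -0.658   4.2034]
0.12907003752406057 [ 0.1719 -0.478  -3.3719] 6.0417
```

View pics/w3.png

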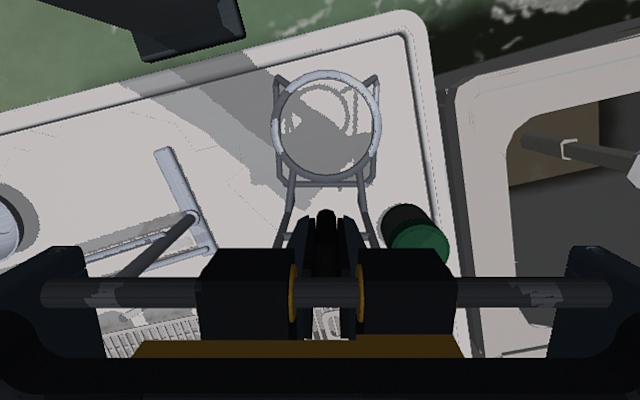

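```bash
cat >> h.py <<'E'
RY=4.9; MID=np.array([.5505,-.0277]); c,s=np.cos(np.radians(RY)),np.sin(np.radians(RY))
def rk(x,y,z): return np.array([MID[0]+c*x-s*y, MID[1]+s*x+c*y, z])
E
python3 - <<'E'
from h import *
T=wristpose(); print("ring pred",proj("w3",(T@np.array([.088,0,-.056,1]))[:3]))
env.reach(rk(-.080,.128,.30),[0,90,RY])
print(sensors.read_tool_pos(),rk(-.08,.128,.3))
shot("wrist","w4");shot("scene","s4");print(sensors.read_time_s(),sensors.read_force())
a=cv2.imread("pics/s4.png")[100:300,180:440]; cv2.imwrite("pics/s4a.png",cv2.resize(a,None,fx=3,fy=3,interpolation=cv2.INTER_CUBIC))
E
```

```text
ring pred [326.792  127.4736]
[0.4602 0.0935 0.3   ] [0.4599 0.093  0.3   ]
7.3083 [-0.4728  0.1775 -2.1512]
```

View pics/w4.png

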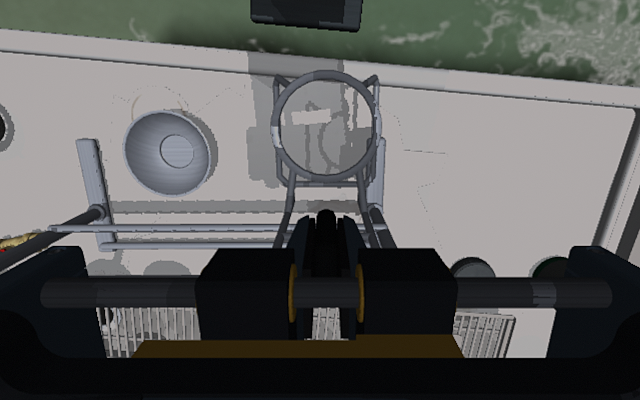

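View pics/s4a.png

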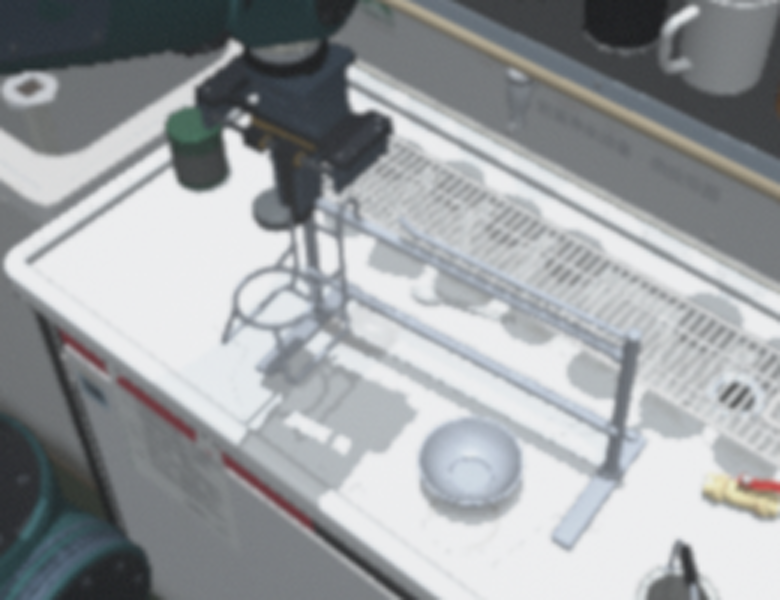

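```bash
python3 - <<'E'
from h import *
env.move_straight(rk(-.029,.128,.30),rate=.1)
shot("wrist","w5");shot("scene","s5"); print(sensors.read_force())
r=env.move_straight(rk(-.029,.128,.245),rate=.08,force_limit=10)
print(r,sensors.read_tool_pos(),sensors.read_force())
shot("scene","s6");print(sensors.read_time_s())
for n in("s5","s6"):
  a=cv2.imread(f"pics/{n}.png")[140:260,220:380]; cv2.imwrite(f"pics/{n}a.png",cv2.resize(a,None,fx=5,fy=5,interpolation=cv2.INTER_CUBIC))
E
```

```text
[ 0.2089 -0.1508 -1.9807]
False [0.511  0.0974 0.2453] [ 1.0959  0.0923 -2.292 ]
8.9583
```

View pics/s5a.png

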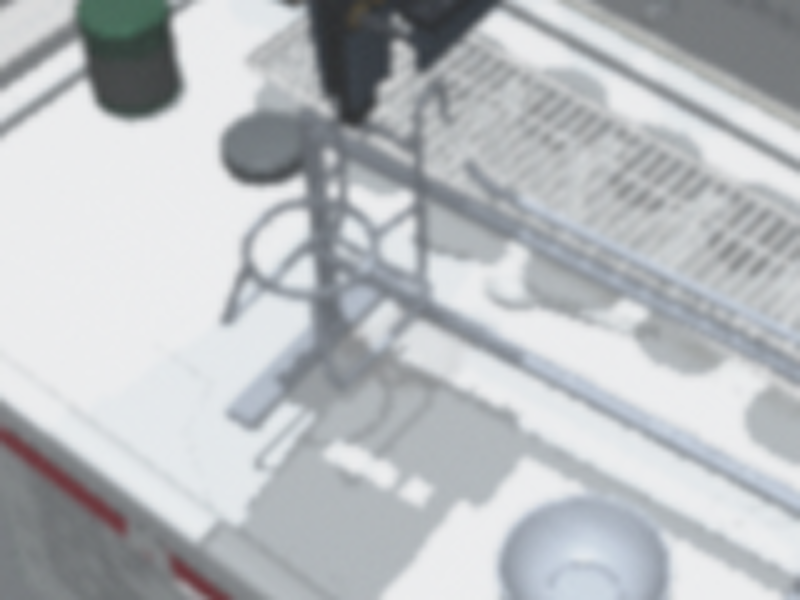

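View pics/s6a.png

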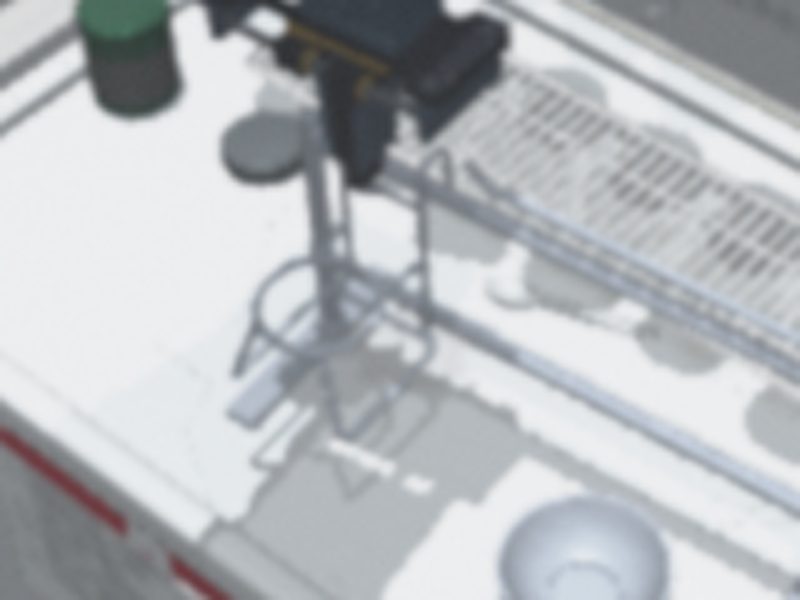

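View pics/w5.png

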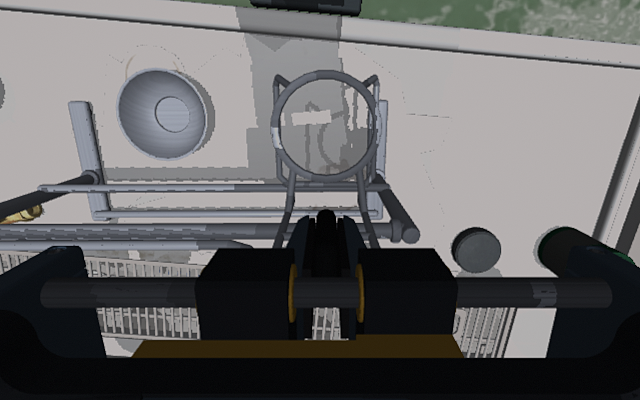

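The near hook straddles the rail on the post side of the keeper end, which is at about (475,170) in s6a. The rail also runs parallel to the holder. I'll lower it to contact.

```bash
python3 - <<'E'
from h import *
r=env.move_straight(rk(-.029,.128,.219),rate=.04,force_limit=6)
print(r,sensors.read_tool_pos(),sensors.read_force(),sensors.read_moment())
shot("scene","s7");shot("wrist","w7");print(sensors.read_time_s(),sensors.read_gripper_width())
a=cv2.imread(f"pics/s7.png")[140:260,220:380]; cv2.imwrite(f"pics/s7a.png",cv2.resize(a,None,fx=5,fy=5,interpolation=cv2.INTER_CUBIC))
E
```

```text
True [0.5108 0.0973 0.2227] [0.969  0.0937 4.0918] [-0.0537 -0.013   0.1142]
9.6083 0.12728806293582953
```

View pics/s7a.png

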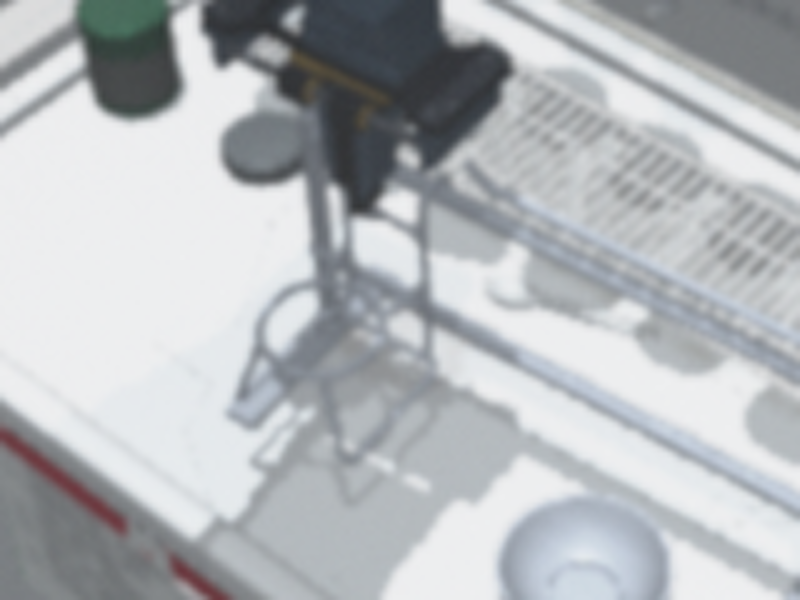

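View pics/w7.png

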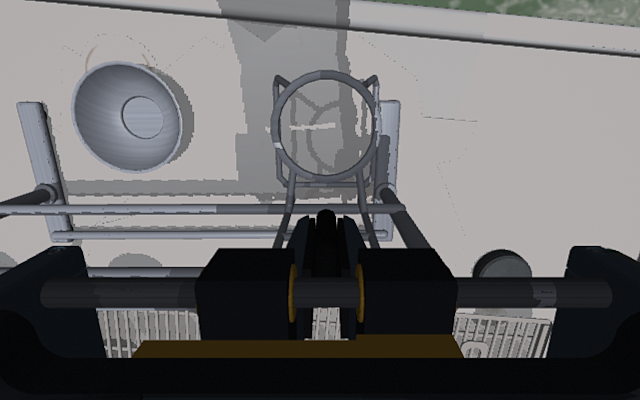

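Contact came at z = 0.2227, as predicted. I'll lift 3 mm off the rail and slide.

```bash
python3 - <<'E'
from h import *
env.move_straight(rk(-.029,.128,.2258),rate=.05)
print(sensors.read_force())
r=env.move_straight(rk(-.029,.02,.2258),rate=.12,force_limit=10)
print(r,sensors.read_force(),sensors.read_tool_pos())
if not r:
  r=env.move_straight(rk(-.029,-.077,.2258),rate=.12,force_limit=10)
  print(r,sensors.read_force(),sensors.read_tool_pos(),rk(-.029,-.077,.2258))
shot("scene","s8");shot("wrist","w8");print(sensors.read_time_s(),sensors.read_gripper_width())
a=cv2.imread(f"pics/s8.png")[160:300,280:440]; cv2.imwrite(f"pics/s8a.png",cv2.resize(a,None,fx=4,fy=4,interpolation=cv2.INTER_CUBIC))
E
```

```text
[ 0.3303 -0.0352 -1.7023]
False [ 0.4729 -0.062  -2.3898] [ 0.5198 -0.0099  0.2258]
False [ 0.1061  0.136  -3.1538] [ 0.5281 -0.1064  0.2257] [ 0.5282 -0.1069  0.2258]
11.9667 0.12984486684028057
```

View pics/s8a.png

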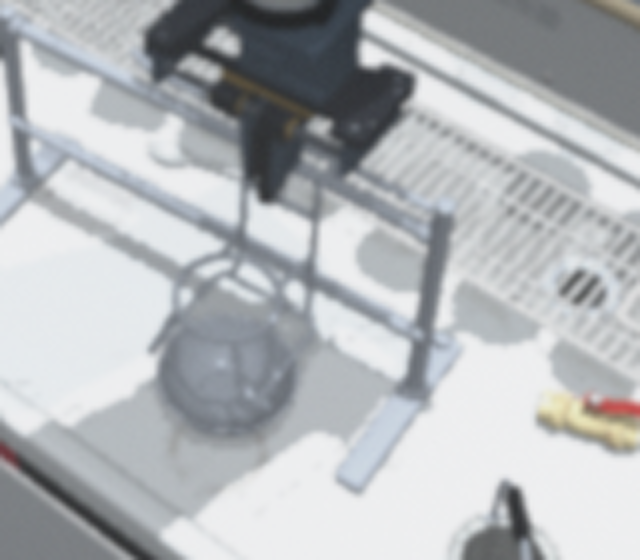

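View pics/w8.png

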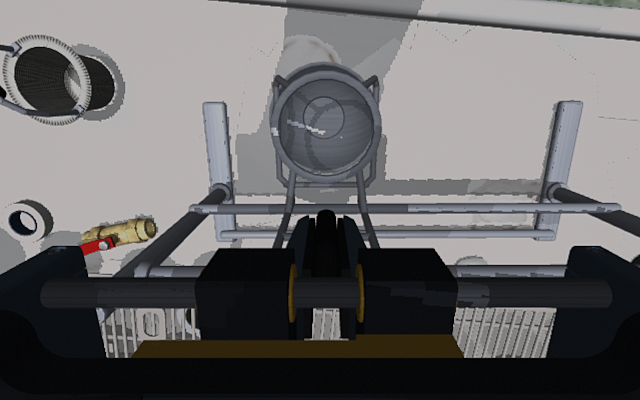

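```bash
python3 - <<'E'
import cv2
t=cv2.imread("pics/w8.png")
cv2.imwrite("pics/w8a.png",cv2.resize(t[50:195,260:395],None,fx=4,fy=4,interpolation=cv2.INTER_CUBIC))
E
```

```text
(no output)
```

View pics/w8a.png

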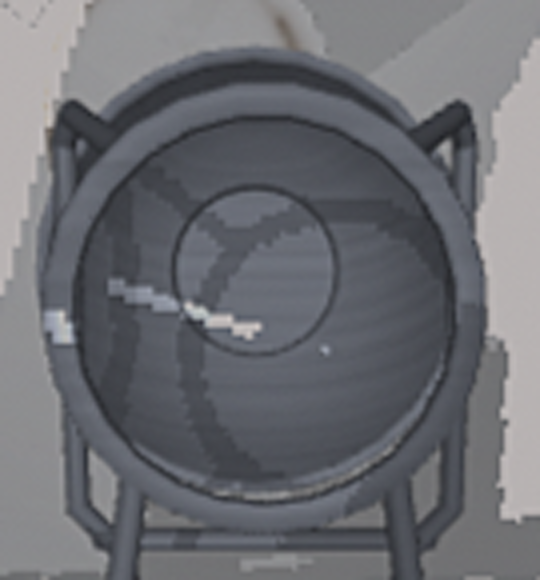

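```bash
python3 - <<'E'
from h import *
A=lambda x,y:(260+x/4-.4,50+y/4-.4)
inv=lambda p:(c*(p[0]-MID[0])+s*(p[1]-MID[1]),-s*(p[0]-MID[0])+c*(p[1]-MID[1]))
for n,q,z in [("ring",(265,306),.1365),("ring in",(262,308),.1365),("bowl fl",(256,270),.004),("bowl rim back",(252,494),.037),("bowl rim front",(255,47),.038),("rim L",(42,250),.038)]:
    p=onz("w8",A(*q),z); print(n,p,np.array(inv(p)))
E
```

```text
ring [ 0.4711 -0.112   0.1365] [-0.0863 -0.0772]
ring in [ 0.4715 -0.1125  0.1365] [-0.086  -0.0777]
bowl fl [ 0.4728 -0.1144  0.004 ] [-0.0848 -0.0798]
bowl rim back [ 0.5309 -0.1105  0.037 ] [-0.0266 -0.0808]
bowl rim front [ 0.4164 -0.1192  0.038 ] [-0.1415 -0.0797]
rim L [ 0.4704 -0.1704  0.038 ] [-0.092  -0.1354]
```

The bowl sits about 2 mm further along than the ring. I'll nudge the holder, lower it onto the rail and release.

```bash
python3 - <<'E'
from h import *
env.move_straight(rk(-.029,-.079,.2258),rate=.03)
r=env.move_straight(rk(-.029,-.079,.219),rate=.03,force_limit=4)
print(r,sensors.read_tool_pos(),sensors.read_force())
effector.set_gripper(.36)
print(sensors.read_force())
p=sensors.read_tool_pos()
env.move_straight((p[0],p[1],.33),rate=.15)
shot("wrist","w9");shot("scene","s9");print(sensors.read_time_s(),sensors.read_force())
a=cv2.imread(f"pics/s9.png")[160:300,280:440]; cv2.imwrite(f"pics/s9a.png",cv2.resize(a,None,fx=4,fy=4,interpolation=cv2.INTER_CUBIC))
E
```

```text
True [ 0.529  -0.1089  0.2228] [2.8379 0.3391 1.6801]
[ 0.28   -0.3374 -0.6526]
13.925 [-0.2488  0.2284 -0.9839]
```

View pics/s9a.png

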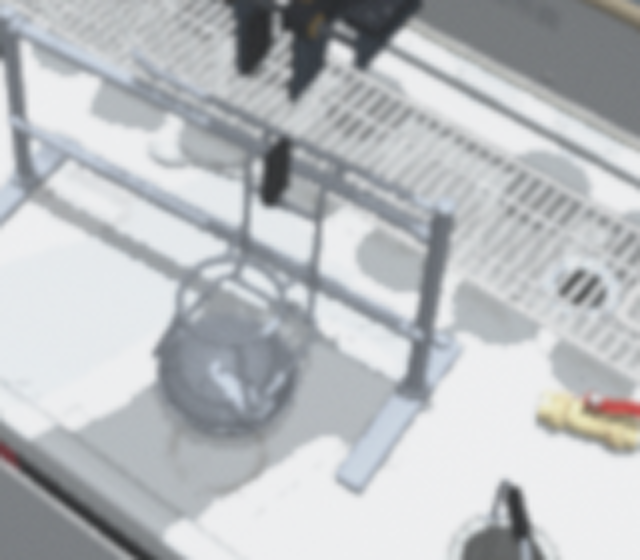

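View pics/w9.png

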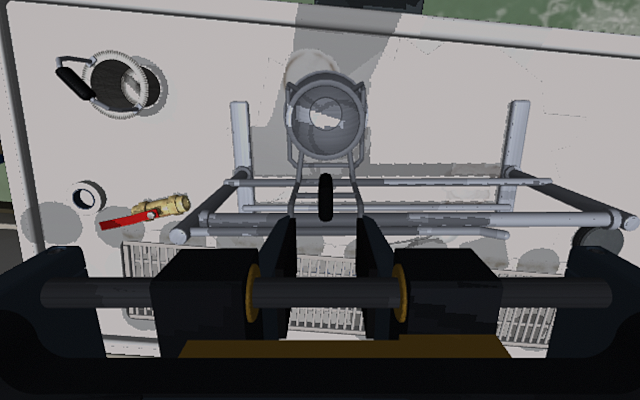

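The holder hangs freely after release, with its ring over the bowl: ring at (326,115), bowl floor at (325,112). The strainer's black grip is at about (75,82) in w9. Zooming on both.

```bash
python3 - <<'E'
import cv2
t=cv2.imread("pics/w9.png")
cv2.imwrite("pics/w9a.png",cv2.resize(t[35:135,40:180],None,fx=5.5,fy=5.5,interpolation=cv2.INTER_CUBIC))
cv2.imwrite("pics/w9b.png",cv2.resize(t[60:180,270:390],None,fx=5,fy=5,interpolation=cv2.INTER_CUBIC))
E
```

```text
(no output)
```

View pics/w9a.png

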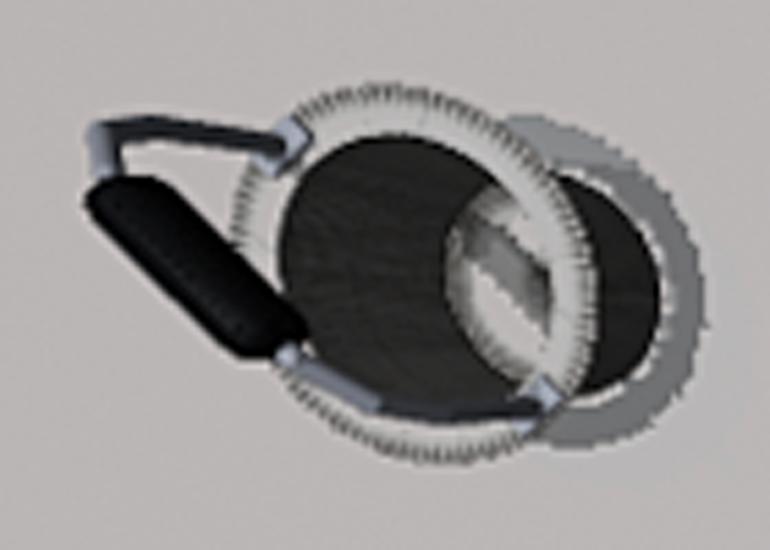

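View pics/w9b.png

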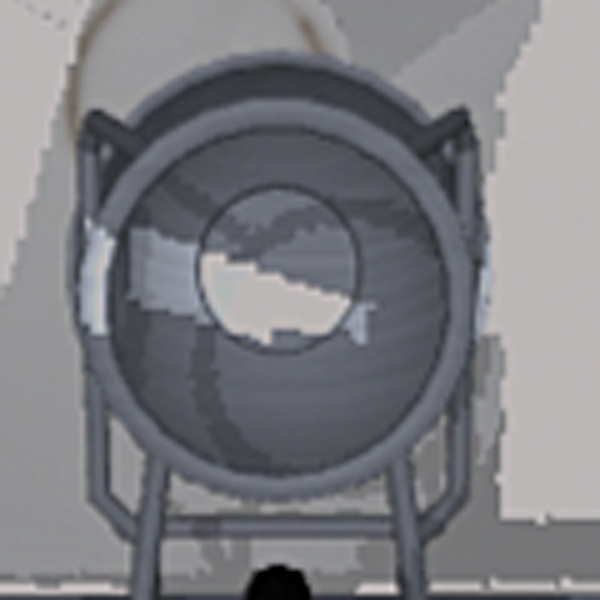

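```bash
python3 - <<'E'
from h import *
A=lambda x,y:(40+x/5.5-.4,35+y/5.5-.4); B=lambda x,y:(270+x/5-.4,60+y/5-.4)
r=onz("w9",A(416,275),.060); l1=onz("w9",A(288,143),.061); l2=onz("w9",A(540,400),.061); g=onz("w9",A(195,265),.130)
d=l1-l2; print("rim",r,"lugs mid",(l1+l2)/2,np.linalg.norm(d),"bow yaw",np.degrees(np.arctan2(-d[0],d[1])),"grip",g)
e1=onz("w9",A(125,180),.130);e2=onz("w9",A(272,350),.130);d=e1-e2;print("grip yaw",np.degrees(np.arctan2(-d[0],d[1])))
inv=lambda p:np.array((c*(p[0]-MID[0])+s*(p[1]-MID[1]),-s*(p[0]-MID[0])+c*(p[1]-MID[1])))
for n,q,z in [("ring",(278,297),.134),("ringin",(278,306),.132),("floor",(279,270),.004),("rimLR",(279,275),.038),("rimfront",(279,48),.038),("ring L",(80,297),.134),("ringR",(475,297),.134)]:
  p=onz("w9",B(*q),z);print(n,p,inv(p))
E
```

```text
rim [ 0.4577 -0.3799  0.06  ] lugs mid [ 0.4574 -0.3792  0.061 ] 0.07297024025041603 bow yaw 135.38532969417494 grip [ 0.4579 -0.3799  0.13  ]
grip yaw 129.8879811435282
ring [ 0.4724 -0.1148  0.134 ] [-0.0853 -0.0801]
ringin [ 0.4744 -0.1146  0.132 ] [-0.0833 -0.0801]
floor [ 0.4734 -0.1147  0.004 ] [-0.0843 -0.0801]
rimLR [ 0.4729 -0.1147  0.038 ] [-0.0847 -0.08  ]
rimfront [ 0.4157 -0.1195  0.038 ] [-0.1422 -0.08  ]
ring L [ 0.476 -0.157  0.134] [-0.0853 -0.1225]
ringR [ 0.4688 -0.0728  0.134 ] [-0.0853 -0.0379]
```

Ring and bowl centres agree within about 1 mm. The strainer is at (0.4578, -0.3797) with its bow at about -47°. I'll go above it and check.

```bash
python3 - <<'E'
from h import *
effector.set_gripper(.45)
env.reach((.4578,-.3797,.25),[0,90,-137])
shot("wrist","w10");print(sensors.read_time_s(),sensors.read_joint_positions(),wristpose())
t=cv2.imread("pics/w10.png"); cv2.imwrite("pics/w10a.png",cv2.resize(t[60:260,220:430],None,fx=3,fy=3,interpolation=cv2.INTER_CUBIC))
R=wristpose()
print("grip pred",[proj("w10",np.array([.4578,-.3797,.138])+.02*k*R[:3,2]) for k in(-1,0,1)],"rim",proj("w10",(.4578,-.3797,.06)))
E
```

```text
16.0667 [-41.8793   9.8958 110.5579   0.003   59.5343   5.0405] [[ 0.0002  0.683  -0.7304  0.4581]
 [-0.0001 -0.7304 -0.683  -0.3794]
 [-1.      0.0002 -0.0001  0.2502]
 [ 0.      0.      0.      1.    ]]
grip pred [array([325.3298, 166.9231]), array([325.3495, 189.2567]), array([325.3686, 210.7463])] rim [325.397  170.0122]
```

View pics/w10a.png

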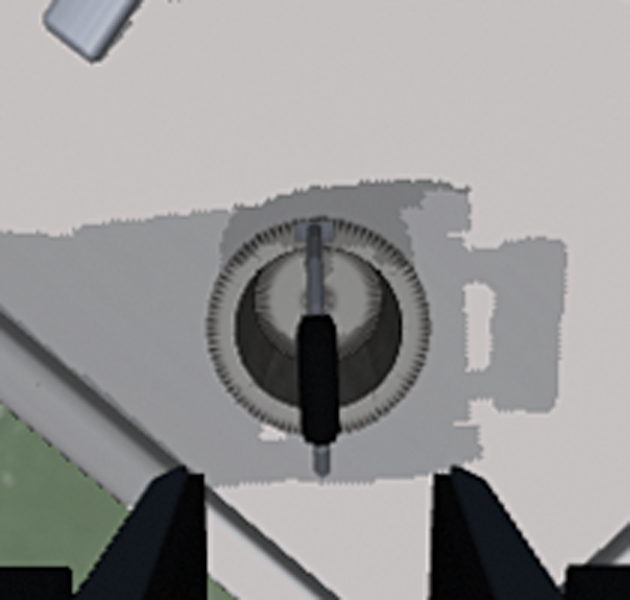

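The rim centre is about 1 mm from prediction and the bow is about 1.5° off, so I'll use yaw -135.5. The holder's grip starts only 41 mm behind the ring centre and the rim radius is also 41 mm. So I'll come in from the front, slightly forward of centre, and centre only once the rim is below the grip.

```bash
python3 - <<'E'
from h import *
env.reach((.4586,-.3797,.20),[0,90,-135.5])
env.move_straight((.4586,-.3797,.113),rate=.1)
effector.set_gripper(0.0,squeeze=25)
print(sensors.read_gripper_width(),sensors.read_tool_pos(),sensors.read_force())
p=sensors.read_tool_pos()
env.move_straight((p[0],p[1],.27),rate=.15)
print(sensors.read_gripper_width(),sensors.read_force(),sensors.read_time_s())
env.reach(rk(-.1253,-.0801,.27),[0,90,RY])
print(sensors.read_time_s(),sensors.read_gripper_width(),sensors.read_tool_pos())
shot("wrist","w11");shot("scene","s11")
a=cv2.imread(f"pics/s11.png")[140:300,280:440]; cv2.imwrite(f"pics/s11a.png",cv2.resize(a,None,fx=3.7,fy=3.7,interpolation=cv2.INTER_CUBIC))
E
```

```text
0.13030795991110528 [ 0.4586 -0.3797  0.1131] [-0.6694  1.174   3.018 ]
0.1313476176484982 [-1.0696  0.2287 -0.3575] 19.1583
20.9333 0.13147393472204616 [ 0.4326 -0.1184  0.2699]
```

View pics/s11a.png

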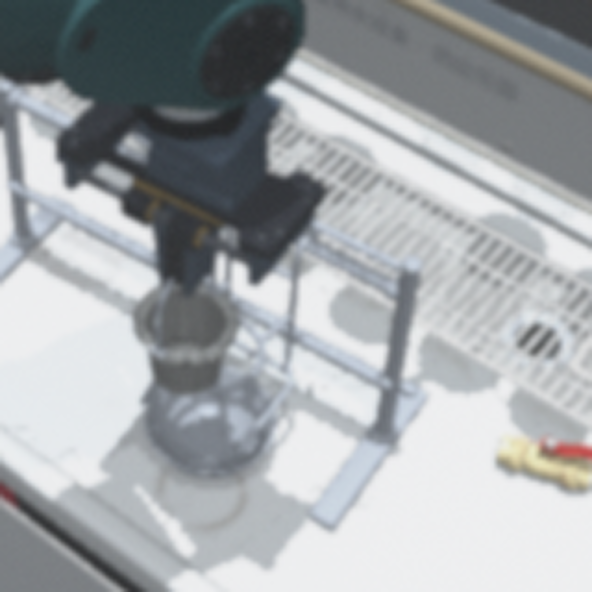

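View pics/w11.png

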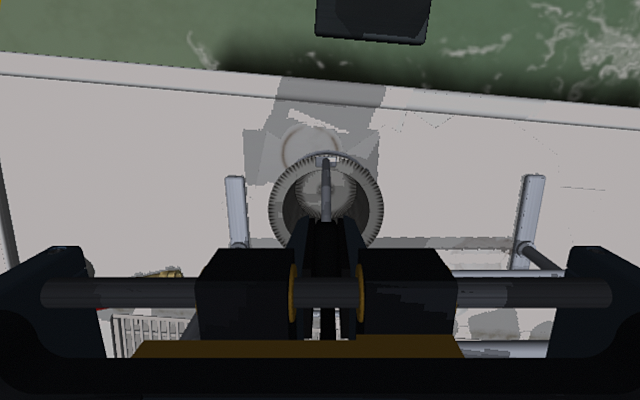

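```bash
python3 - <<'E'
from h import *
T=wristpose(); f=lambda v:proj("w11",(T@np.append(v,1))[:3])
print(f([.053,0,-.041]),f([.053,.041,0]),f([.053,-.041,0]))
t=cv2.imread("pics/w11.png"); cv2.imwrite("pics/w11a.png",cv2.resize(t[130:260,250:400],None,fx=4,fy=4,interpolation=cv2.INTER_CUBIC))
E
```

```text
[326.7667 155.3462] [384.5363 212.5863] [268.9806 212.6288]
```

View pics/w11a.png

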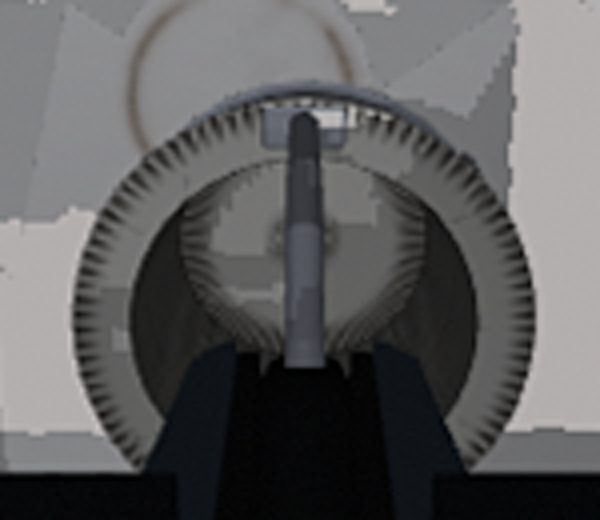

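The strainer is centred in the gripper to within about 1 mm: rim front at row 154.5 against 155.3 predicted, left and right symmetric. I'll insert it.

```bash
python3 - <<'E'
from h import *
Y=-.0801; X=-.0850
env.move_straight(rk(X-.007,Y,.27),rate=.1)
print(sensors.read_force())
r=env.move_straight(rk(X-.007,Y,.235),rate=.08,force_limit=5); print(r,sensors.read_tool_pos(),sensors.read_force())
if not r:
  r=env.move_straight(rk(X,Y,.228),rate=.05,force_limit=5); print(r,sensors.read_tool_pos(),sensors.read_force())
if not r:
  r=env.move_straight(rk(X,Y,.184),rate=.05,force_limit=4); print(r,sensors.read_tool_pos(),sensors.read_force())
shot("wrist","w12");shot("scene","s12");print(sensors.read_time_s(),sensors.read_gripper_width())
a=cv2.imread(f"pics/s12.png")[140:300,280:440]; cv2.imwrite(f"pics/s12a.png",cv2.resize(a,None,fx=3.7,fy=3.7,interpolation=cv2.INTER_CUBIC))
E
```

```text
[-0.2411  1.0545 -0.607 ]
True [ 0.4651 -0.1152  0.2419] [ 0.6115  0.4314 -1.1364]
22.0 0.12771606263242122
```

View pics/s12a.png

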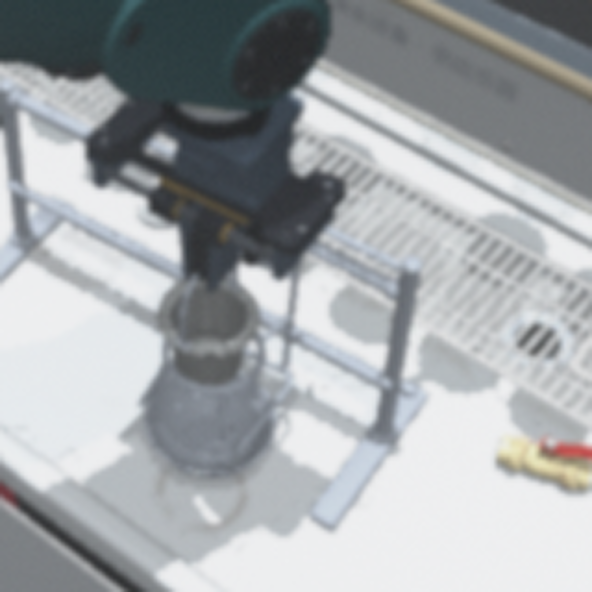

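View pics/w12.png

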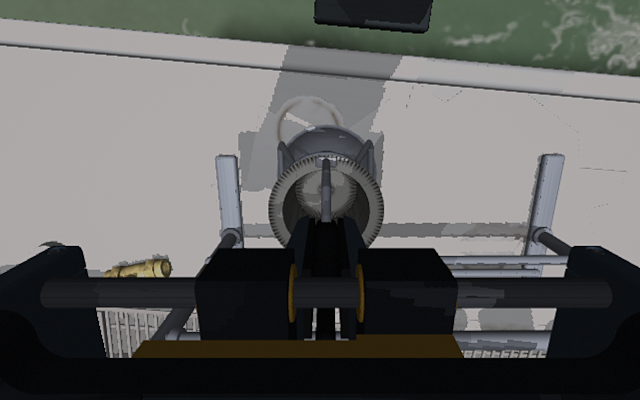

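It stopped early at z = 0.2419, but the residual force is small, so it was probably a light touch from the forward offset or a transient. The rim is already about 8 mm below the grip's bottom, so I'll centre here and go on down.

```bash
python3 - <<'E'
from h import *
Y=-.0801; X=-.0850
r=env.move_straight(rk(X,Y,.2419),rate=.03,force_limit=5); print(r,sensors.read_tool_pos(),sensors.read_force())
if not r:
  r=env.move_straight(rk(X,Y,.20),rate=.04,force_limit=5); print(r,sensors.read_tool_pos(),sensors.read_force())
if not r:
  r=env.move_straight(rk(X,Y,.184),rate=.02,force_limit=3); print(r,sensors.read_tool_pos(),sensors.read_force())
shot("wrist","w13");shot("scene","s13");print(sensors.read_time_s(),sensors.read_gripper_width())
a=cv2.imread(f"pics/s13.png")[160:280,290:410]; cv2.imwrite(f"pics/s13a.png",cv2.resize(a,None,fx=5,fy=5,interpolation=cv2.INTER_CUBIC))
E
```

```text
False [ 0.4727 -0.1147  0.2419] [ 1.1603 -0.6039 -1.214 ]
False [ 0.4728 -0.1148  0.2003] [-0.2755  1.0065 -0.7927]
True [ 0.4726 -0.1148  0.19  ] [0.544  0.613  3.0326]
24.225 0.13072212026878535
```

View pics/s13a.png

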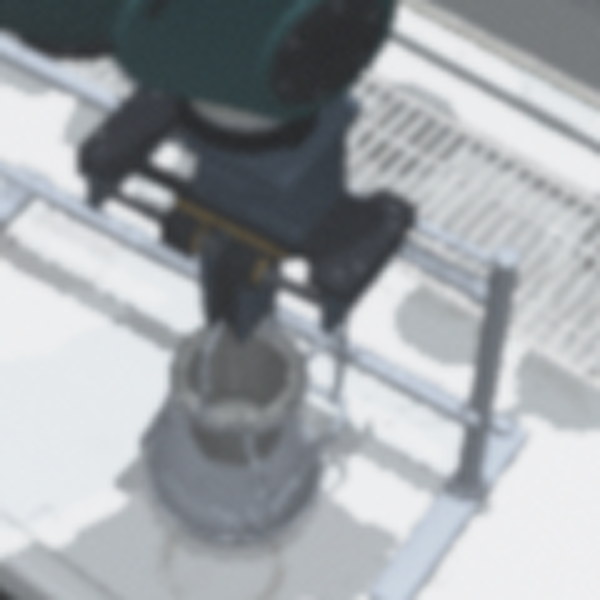

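View pics/w13.png

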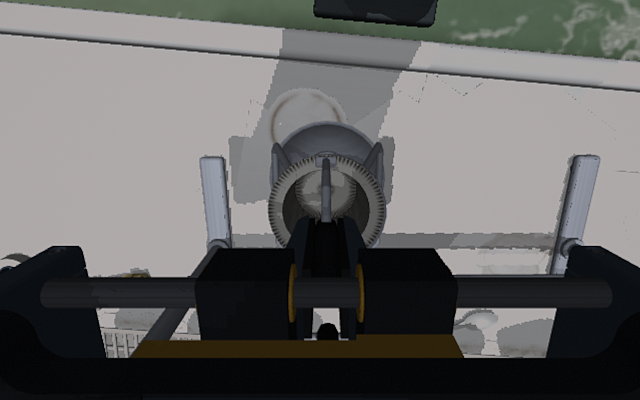

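Contact came at z = 0.190, exactly the predicted seated height. I'll release, retreat upward and check.

```bash
python3 - <<'E'
from h import *
effector.set_gripper(.3); print(sensors.read_force())
p=sensors.read_tool_pos()
env.move_straight((p[0],p[1],.30),rate=.12)
env.move_straight((p[0]+.02,p[1],.36),rate=.15)
env.hold(.3)
shot("wrist","w14");shot("scene","s14");shot("top","t14");print(sensors.read_time_s(),sensors.read_force())
a=cv2.imread(f"pics/s14.png")[160:280,290:410]; cv2.imwrite(f"pics/s14a.png",cv2.resize(a,None,fx=5,fy=5,interpolation=cv2.INTER_CUBIC))
t=cv2.imread("pics/w14.png"); cv2.imwrite("pics/w14a.png",cv2.resize(t[60:240,240:410],None,fx=3.3,fy=3.3,interpolation=cv2.INTER_CUBIC))
E
```

```text
[-0.2483 -0.506   0.3667]
26.7667 [-0.4206  0.2044  0.3087]
```

View pics/s14a.png

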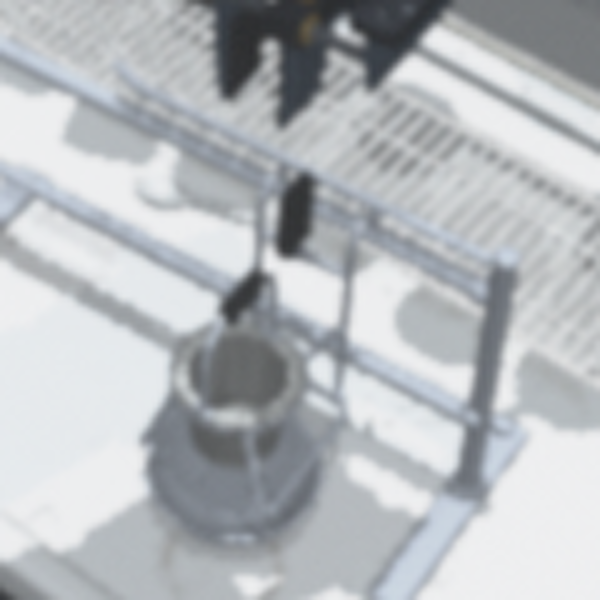

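View pics/w14a.png

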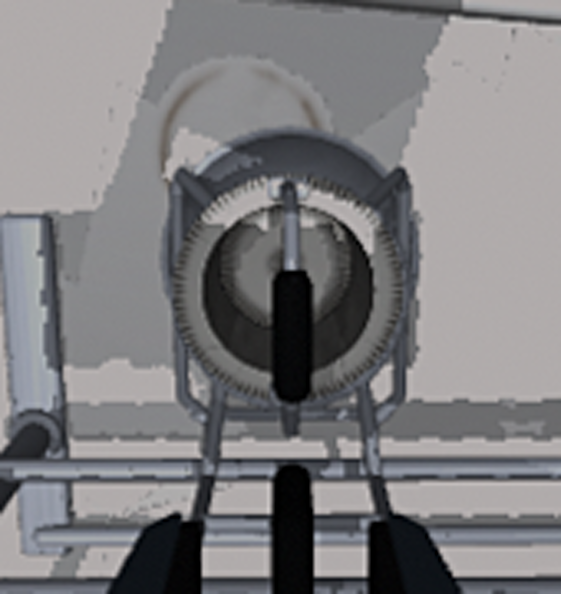

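View pics/s14.png

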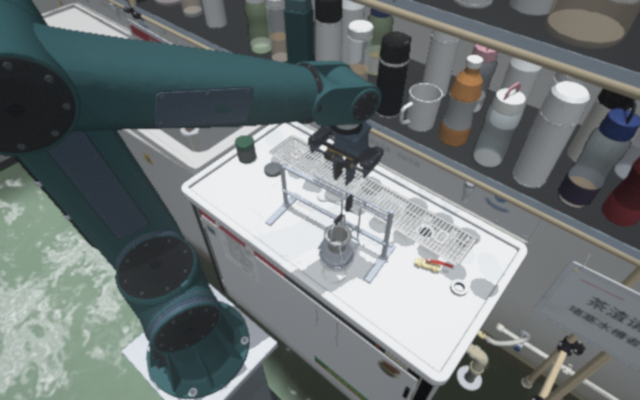

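```bash
python3 - <<'E'
from h import *
A=lambda x,y:(240+x/3.3-.4,60+y/3.3-.4)
print("rim",onz("w14",A(288.5,291),.137),"grip(top mid)",[onz("w14",A(292,q),.206) for q in(330,336)],"bowl rim L/R mid",onz("w14",A(290,280),.038))
print("bowl rim front",onz("w14",A(287,127),.038), "R",onz("w14",A(417,262),.038),"L",onz("w14",A(162,262),.038))
o,v=np.array([.4728,-.1148]),0
t0=cv2.imread("pics/scene0.png").astype(int);t1=cv2.imread("pics/s14.png").astype(int)
for n,(x,y) in dict(tin=(246,150),cap=(274,169),valve=(434,265),tape=(459,287)).items(): print(n,np.abs(t0-t1)[y-12:y+12,x-14:x+14].mean())
E
```

```text
rim [ 0.4718 -0.1157  0.137 ] grip(top mid) [array([ 0.4728, -0.1148,  0.206 ]), array([ 0.4746, -0.1146,  0.206 ])] bowl rim L/R mid [ 0.482  -0.1138  0.038 ]
bowl rim front [ 0.4167 -0.1208  0.038 ] R [ 0.4692 -0.0584  0.038 ] L [ 0.4788 -0.1711  0.038 ]
tin 22.509424603174605
cap 17.771825396825395
valve 20.641369047619047
tape 20.111607142857142
```

The strainer stands upright, with rim and grip centres coinciding within about 2 mm. It is centred in the ring at the seated height, and the bowl and bystanders are where they were. I'm handing the job in.

```bash
python3 - <<'E'
from h import *
print(ticket.sign_off(), sensors.read_time_s())
E
```

```text
the job is handed in; nothing more can be done
the job is handed in; nothing more can be done
```

The strainer is draining in the holder over the steel bowl, and I handed the job in at about 27 s of the 64 s allowed.

**What I did:** I hooked the holder onto the rail through the opening and slid it along under the keeper bar. I let go with its ring within about 1 mm of the bowl's centre. Then I set the strainer in the ring from the front, released it and backed the gripper off.

**Last checks:**
- **Seating:** the strainer touched down at tool height 0.190 m, the seated height I had predicted. I did not see the rim's underside on the ring directly; I judged it from that height and the views from above.
- **Position:** after release, the rim centre was about 1 mm from the ring centre measured before insertion. The strainer's grip was within about 2 mm of straight above the rim centre, so it stands upright.
- **Bowl and other things:** the bowl measured within about 2 mm of where it first stood, which is measurement noise. The tin, cap, valve and tape look unmoved in the scene view, and I did not check the spoon. A before/after pixel comparison of those four showed differences everywhere. I put that down to a change in lighting, so it confirmed nothing.

**Hiccup:** the first lowering of the strainer stopped early on its 5 N force limit. It was either a light touch from starting slightly forward of centre or a transient. I centred it and the rest went in normally.

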